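Press the sterile tag home behind the shelf lip

TASK

The load in the cassette shelf is done: take the red-and-green status tag out of the rack, turn it round so that its green face looks out to the front of the shelf (away from the robot, towards the room), and push it upright, bottom edge first, down behind the steel lip on the shelf's front edge, roughly in the middle, feeling for the sprung yellow bar, until the bar is fully down. Do not ram it. Finish while still holding the tag in the gripper and keeping it pressed fully home, since the bar would push it out again; leave the other tags and everything else where they are.

Things in the scene. Friction and masses are not known exactly. Their poses are not given: they have to be found in the camera images.
- tag: status tag: stiff plate 8 thick (its x), 60 wide (y), 95 tall (z), about 60 g; one face green, the other red, dark grip lines 64 to 83 above the bottom edge. Origin: middle of the bottom edge; x points out of the green face, z up. Starts upright in one of the rack's three slots, red face to the room. Grip it across its thickness, from above, at the grip lines (top 35 mm)
- green_face (a point): point on the surface of the tag's green face, on its middle line, 60 above its bottom edge (4 mm along the tag's x from its mid-plane)
- rack: grey tag rack, fixed, 36 x 236 x 35 tall, three slots in a row along its y at -75, 0, +75. A slot is 10.4 wide (x), 66 long, floor 10 above the counter, walls up to 35: a tag stands 25 deep in it and is drawn straight up. Origin under its centre, on the counter; x points towards the room
- shelf: white low cassette shelf, fixed, 260 wide (y), deck 68 above the counter, from 15 to 205 behind (-x, robot's side) the label channel on its front (+x) edge, an upright slot between front board and a steel lip 92 long. Origin on the counter straight below the channel's middle; x points out of the front to the room, y along the channel, z up
- channel_mouth (a point): middle of the channel's open mouth, 86 above the counter, straight above the shelf's origin; axes as the shelf's. Inside the channel is 11 wide (x) and 84 long (y, closed ends); straight walls up to 76 above the counter, above that front and back flare out to a 24 wide mouth, top at 88
- ejector_top (a point): middle of the top of the sprung yellow bar that lies in the channel: 55 above the counter when up, 45 when fully down. A tag standing on it sits with its bottom edge at that height
- ejector (a joint): travel of the yellow bar downwards, in m: 0 up (as it starts), 0.010 fully down against its stop. A spring pushes it up: about 4 N to start it moving, 10 N fully down; it springs back when let go. It counts as fully down from 0.0075
- tag_blue: bystander: the same plate, blue on both faces, in another slot of the rack; origin at the middle of its bottom edge. Leave it alone
- tag_yellow: bystander: the same plate, yellow on one face and white on the other, in another slot of the rack; origin at the middle of its bottom edge. Leave it alone
- cassette_steel: bystander: bare metal instrument cassette 90 x 85 x 26 on the shelf deck; origin under its centre. Leave it alone
- cassette_teal: bystander: teal instrument cassette 90 x 85 x 26 on the shelf deck; origin under its centre. Leave it alone
- swab_jar: bystander: glass jar with steel cap, 64 across, 85 tall; origin under its centre. Leave it alone
- bottle: bystander: white bottle with blue cap, 66 across, 120 tall; origin under its centre. Leave it alone
- tray: bystander: shallow steel tray 120 x 200 x 20 with three hand instruments; origin under its centre. Leave it alone
Not all that is in view belongs to the job. What is shaped like the tag but turquoise is not meant.

How it is judged (in metres and radians):
On the way, in this order (a step that is already met when the one before it is completed fails the run):
1. the tag is lifted clear of the rack in the gripper (height (world z) of tag above 0.05 m and contact force between tag and rack below 0.05 N and contact force between the fingers and tag above 0.5 N), for 0.2 s.
2. the tag is behind the lip, green face to the front (x of tag in the frame of shelf between -0.004 and 0.004 m and y of tag in the frame of shelf between -0.02 and 0.02 m and x of green_face in the frame of shelf above 0.001 m and angle between the x axis of tag and the x axis of shelf, either way round below 0.15 rad and angle between tag's own z axis and vertical below 0.15 rad and height (world z) of tag below 0.068 m), for 0.1 s.
At the end, for the whole second after the job is handed in: Fingers still grip the tag; it is within 4 mm of the channel's mid-plane and 20 mm of its middle, bottom edge under 50 mm high, upright and in line within 0.15 rad, green to the front, at rest; the yellow bar is held at least 7.5 of its 10 mm down (value of joint ejector above 0.0075 m and height (world z) of tag below 0.05 m and contact force between the fingers and tag above 0.5 N and linear speed of tag below 0.02 m/s and x of tag in the frame of shelf between -0.004 and 0.004 m and y of tag in the frame of shelf between -0.02 and 0.02 m and x of green_face in the frame of shelf above 0.001 m and angle between the x axis of tag and the x axis of shelf, either way round below 0.15 rad and angle between tag's own z axis and vertical below 0.15 rad); the arm keeps its last pose, push and grip.
It fails at once if another tag disturbed (moved over 30 mm) (distance of any of tag_blue, tag_yellow from where it was at the start of the episode above 0.03 m).
It fails at once if a cassette disturbed (moved over 30 mm) (distance of any of cassette_steel, cassette_teal from where it was at the start of the episode above 0.03 m).
It fails at once if something else on the counter disturbed (moved over 30 mm) (distance of any of swab_jar, bottle, tray from where it was at the start of the episode above 0.03 m).
It fails at once if the tag rammed into the shelf (over 60 N) (contact force between tag and shelf above 60 N).
It also fails if it takes over 48 s, if anything falls off the work surface, if the arm or the gripper's body presses on something with over 40 N, if the wrist force passes 120 N, or if a joint passes its speed limit or range.

ROBOT

A 7-joint arm with a two-finger parallel gripper is mounted at the origin on the work surface. World frame = base frame: x ahead of the robot, y to its left, z up, the work surface at z = 0. Lengths are in mm, angles in rad, forces in N, time in s.
With the tool pointing down it reaches from about 400 to 875 mm from the base axis. Payload 19.3 kg.
Tool frame: the origin (TCP) lies at the very end of the fingers, on their centre line; the grasp point (between the pads) lies 19 mm behind it (grip_point_offset is the z of the grasp point in the tool frame, in mm); z points along the fingers, x is the direction in which the jaws open and shut, and the axes are right-handed (so a half turn about z gives the same grasp; the last joint's range is limited). The gripper opens to 85 mm and grips with 20 to 120 N. Pads are 22 mm wide; open, the fingers measure 114 mm over their backs; the gripper's body (76 mm by 85 mm) begins 54 mm behind the grasp point. The pads swing forward as they close: fully open they stand 13 mm farther back than shut.
Start: joints at [1.191, 0.521, -0.036, 1.599, 0.021, 1.021, -0.113], TCP at [190.514, -595.247, 231.291] pointing down, gripper open.
Joint ranges: [-2.91, 2.91], [-0.3, 2.13], [-1.5, 1.42], [0.17, 2.43], [-1.26, 4.41], [0.16, 1.93], [-2.52, 2.52]. Speed limits (rad/s): [1.89, 1.89, 2.39, 2.39, 3.01, 3.01, 3.01].

INTERFACE

Orientations are given as a 3x3 rotation matrix whose columns are the frame's x, y, z axes.
In Python, from workcell import movep, movel, goto_joints, open_gripper, clamp, wait, inverse_kinematics, read_state, camera, PlanningError, finish_job, grip_point_offset gives the robot as it stands. Calls block until the motion is done:
- movep(position, orientation): joint-space move of the TCP to a pose.
- movel(position, frame=None, max_speed=150, guard=None): straight line of the TCP; frame=None keeps the orientation; max_speed is the mean speed in mm/s. With guard (N) it stops when the force on the tool has changed by that much, and returns True; else False.
- goto_joints(angles): joint-space move.
- open_gripper() and clamp(): open the fingers fully, or close them until they stop; the grip force is fixed at half the most.
- wait(seconds).
- inverse_kinematics(position, orientation): joint angles nearest the present ones, or None.
- read_state(): the state.
- camera(name): name is "scene" or "top" or "wrist"; returns a dict with "image" (480x640x3 uint8, blue, green, red), "range_z" (480x640 float32, mm along the optical axis (not along the pixel's ray), 0 where there is no reading), "fx", "fy", "cx", "cy" (pixels), "cam_to_world" (4x4, takes a point from camera to world coordinates). Camera axes: x right, y up, looking along -z (the intrinsics and any distortion apply to the point x, -y, -z); pixel columns grow to the right and rows downward; lengths in mm; the calibration is good to about 2 mm. A picture is of the moment at which its call begins.
A pose or a line that the arm cannot do raises PlanningError and nothing moves.
- finish_job(): hands the job in, once; it reports no verdict.
The state is a dict: "time": time; "qpos": joint angles; "qvel": joint speeds; "joint_efforts": joint torques, N m; "eef_pos": TCP position; "tool_rot": TCP orientation; "ft_force": force on the tool from outside, world axes, zero at the start; "torque": the same for the moment, N m; "finger_gap": finger opening in mm.
Only numpy, scipy, OpenCV 4.12 (cv2) and the standard library are available. Lean on these libraries where they do the work, as an engineer would, in place of code of your own. Each camera call takes 0.05 s, during which the arm holds its last target.

## Working session

There is one attempt and no reset: what is moved stays moved. The work goes in short steps, each a Python script; the robot and the scene stay as the last script left them, time stands still between calls to the robot, and variables do not carry over. Pictures are saved under pics/ and viewed, and the job is handed in when it is done.

```bash
mkdir -p pics; ls
python3 - <<'E'
from workcell import *
import cv2
for n in ("scene","top","wrist"):
    c=camera(n); cv2.imwrite(f"pics/{n}0.png",c["image"])
    print(n,c["fx"],c["cx"],c["cy"],c["cam_to_world"].round(3).tolist(),[k for k in c])
s=read_state(); print(s, grip_point_offset)
E
```

```text
pics
scene 444.5666923481929 321.27686306011134 247.05636185099902 [[0.485, -0.641, 0.595, 1121.29], [0.874, 0.343, -0.343, -399.467], [0.016, 0.686, 0.727, 760.828], [0.0, 0.0, 0.0, 1.0]] ['image', 'range_z', 'fx', 'fy', 'cx', 'cy', 'cam_to_world']
top 468.835884089993 315.5079485951156 246.74603216685006 [[0.018, 0.983, -0.184, 378.023], [-0.999, 0.023, 0.027, -65.555], [0.031, 0.183, 0.983, 1004.386], [0.0, 0.0, 0.0, 1.0]] ['image', 'range_z', 'fx', 'fy', 'cx', 'cy', 'cam_to_world']
wrist 338.19096205863104 316.86495364720076 236.02363399007203 [[0.306, 0.899, 0.313, 271.577], [-0.952, 0.29, 0.098, -569.064], [-0.003, -0.328, 0.945, 372.556], [0.0, 0.0, 0.0, 1.0]] ['image', 'range_z', 'fx', 'fy', 'cx', 'cy', 'cam_to_world']
{'time': 0.15, 'qpos': array([ 1.19079686,  0.52185193, -0.03631032,  1.59984821,  0.02120532,
        1.02112483, -0.11276333]), 'qvel': array([-8.86400301e-05, -2.18081753e-03,  1.06122431e-03, -3.52882184e-03,
       -2.62175294e-04,  3.28517889e-04,  2.43373419e-04]), 'joint_efforts': array([ 1.50590069e-03, -9.27396226e+01,  1.98036499e+00, -3.70056546e+01,
        1.79756602e-02,  6.42588304e-03, -1.49975795e-04]), 'eef_pos': array([ 190.42816255, -595.02426479,  230.88416558]), 'tool_rot': array([[ 3.04878729e-01, -9.52391125e-01, -3.24261163e-04],
       [-9.52390806e-01, -3.04878894e-01,  7.82761108e-04],
       [-8.44355117e-04,  7.01761388e-05, -9.99999641e-01]]), 'ft_force': array([ 0.00829724,  0.30159481, -0.41892359]), 'torque': array([-0.00075629, -0.04516762, -0.03329513]), 'finger_gap': 85.37966080500453} -18.700000000000003
```

View pics/scene0.png

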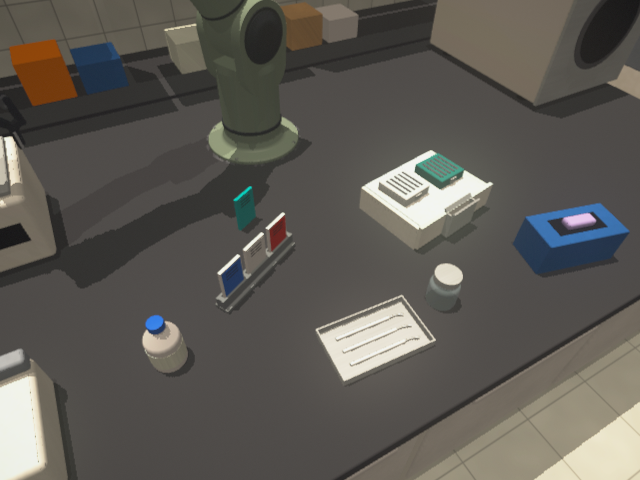

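View pics/top0.png

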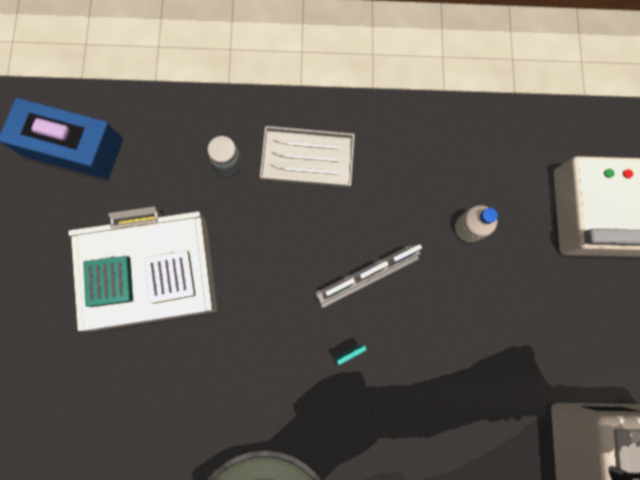

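View pics/wrist0.png

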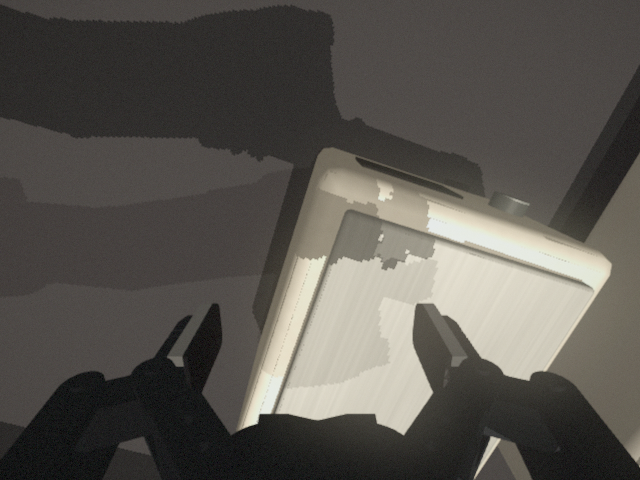

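The scene picture shows four tag-like plates: red (277,232), white/yellow (255,252) and blue (232,275) in the rack, and a loose turquoise one (245,208), which is the decoy. My choice is the red one at the rack's shelf-side end, at about (340,287) in the top view. The channel with its yellow bar is near top (135,217) and scene (462,210). Next I'll take close crops and depth.

```bash
cat > h.py <<'E'
from workcell import *
import cv2, numpy as np
def p2w(c,u,v,d):
    return (c["cam_to_world"]@np.array([(u-c["cx"])/c["fx"]*d,-(v-c["cy"])/c["fy"]*d,-d,1]))[:3]
def onz(c,u,v,z):
    a=p2w(c,u,v,1.);o=c["cam_to_world"][:3,3];r=a-o
    return o+r*(z-o[2])/r[2]
def crop(c,x0,y0,x1,y1,s,name):
    cv2.imwrite("pics/"+name,cv2.resize(c["image"][y0:y1,x0:x1],None,fx=s,fy=s,interpolation=cv2.INTER_CUBIC))
def cloud(c):
    v,u=np.mgrid[:480,:640];d=c["range_z"].astype(float)
    P=np.stack([(u-c["cx"])/c["fx"]*d,-(v-c["cy"])/c["fy"]*d,-d],-1)
    return P@c["cam_to_world"][:3,:3].T+c["cam_to_world"][:3,3]
E
python3 - <<'E'
from h import *
t=camera("top");s=camera("scene")
crop(t,300,230,440,320,5.7,"t_rack.png");crop(t,60,200,220,320,5,"t_shelf.png")
crop(s,200,170,320,310,4.2,"s_rack.png");crop(s,400,150,510,250,6,"s_shelf.png")
E
```

```text
(no output)
```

View pics/t_rack.png

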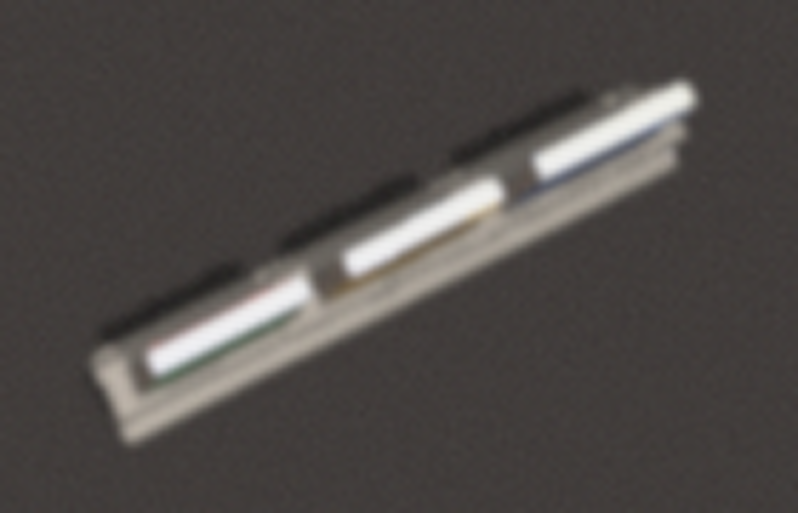

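View pics/s_rack.png

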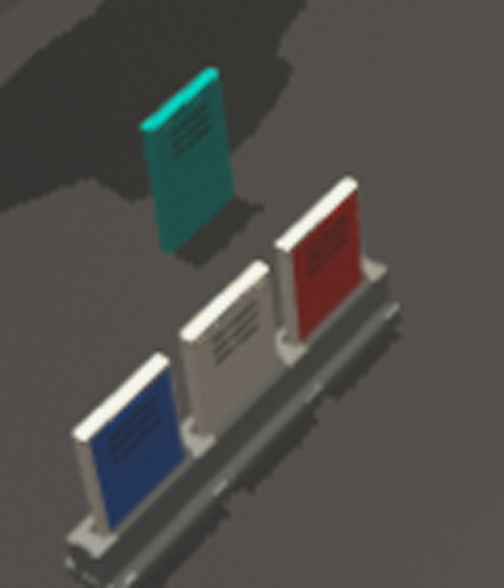

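View pics/t_shelf.png

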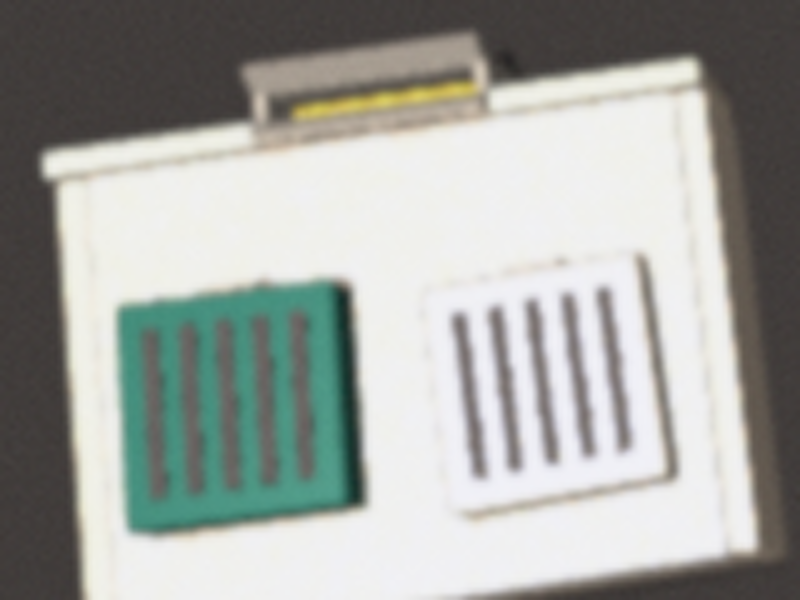

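View pics/s_shelf.png

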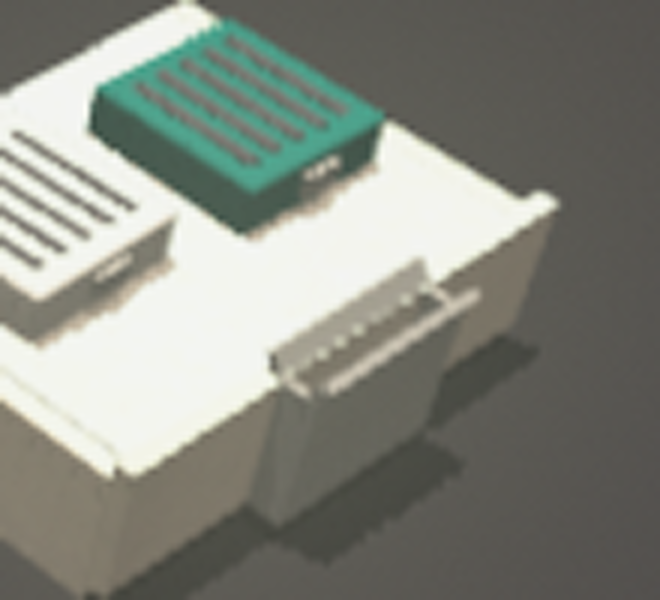

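Run:
```python
from h import *
t=camera("top");s=camera("scene")
T=lambda x,y:(300+x/5.7,230+y/5.7); S=lambda x,y:(200+x/4.2,170+y/4.2)
a=onz(t,*T(150,362),105);b=onz(t,*T(308,288),105);print(a,b,(a+b)/2,np.arctan2(*(b-a)[[1,0]]))
a=onz(s,*S(280,245),105);b=onz(s,*S(350,184),105);print(a,b,(a+b)/2)
T=lambda x,y:(60+x/5,200+y/5);S=lambda x,y:(400+x/6,150+y/6)
for p in [(243,68),(478,35),(258,130),(488,98)]: print("t",p,onz(t,*T(*p),88))
for p in [(325,390),(478,293),(273,355),(425,262)]: print("s",p,onz(s,*S(*p),88))
# depth clouds
for n,c,box in (("top",t,(325,275,360,300)),("scene",s,(262,208,290,260))):
    P=cloud(c)[box[1]:box[3],box[0]:box[2]].reshape(-1,3);Q=P[(P[:,2]>98)&(P[:,2]<115)];print(n,len(Q),Q.mean(0),Q[:,2].min(),Q[:,2].max())
    Q=P[(P[:,2]>45)&(P[:,2]<115)];print(Q.mean(0))
```

```text
[ 455.73217242 -112.56955329  105.        ] [ 481.87993831 -165.81216269  105.        ] [ 468.80605536 -139.19085799  105.        ] -1.1142891853964088
[ 482.77005424 -165.3229139   105.        ] [ 458.38973478 -114.74172986  105.        ] [ 470.57989451 -140.03232188  105.        ]
t (243, 68) [606.88182397 321.99246139  88.        ]
t (478, 35) [622.87428432 230.6255236   88.        ]
t (258, 130) [581.79765669 313.66005455  88.        ]
t (488, 98) [597.1104805  224.61509833  88.        ]
s (325, 390) [625.07473188 229.5349634   88.        ]
s (478, 293) [609.92640776 319.81674782  88.        ]
s (273, 355) [600.4725222  225.07196089  88.        ]
s (425, 262) [585.8111993  314.35810956  88.        ]
top 139 [ 469.95621207 -137.93006288  103.00356677] 98.45534639564232 106.80630971957612
[ 470.40590117 -140.51159359   93.40529195]
scene 118 [ 473.1550466  -143.39436673  102.7118819 ] 98.0550385670258 106.84832698527146
[ 476.7213979  -146.670313     78.67394753]
```

```bash
cat >> h.py <<'E'
def R(yaw):
    c,s=np.cos(yaw),np.sin(yaw); return np.array([[c,s,0],[s,-c,0],[0,0,-1.]])
E
python3 - <<'E'
from h import *
np.set_printoptions(precision=2,suppress=True)
for k in (0,np.pi,-np.pi):
  for z in (65,250): print("pick",k,z,inverse_kinematics([470,-139.6,z],R(.455+k)))
  for z in (100,250): print("place",k,z,inverse_kinematics([603.7,272.4,z],R(.17+k)))
E
```

```text
pick 0 65 [ 0.56  0.62 -0.53  2.05  0.54  0.6   0.12]
pick 0 250 [ 0.68  0.34 -0.64  1.9   0.24  0.98  0.38]
place 0 100 [-0.03  0.86 -0.81  1.57  0.69  1.02 -0.86]
place 0 250 [ 0.09  0.77 -1.08  1.44  0.69  1.34 -0.85]
pick 3.141592653589793 65 [ 0.05  0.59  0.16  2.08 -0.19  0.49 -2.33]
pick 3.141592653589793 250 [ 0.15  0.28  0.03  1.93 -0.01  0.93 -2.51]
place 3.141592653589793 100 [ 0.17  1.09 -1.28  1.55  1.07  1.32  2.06]
place 3.141592653589793 250 [ 0.16  0.87 -1.28  1.43  0.83  1.44  2.2 ]
pick -3.141592653589793 65 [ 0.05  0.59  0.16  2.08 -0.19  0.49 -2.33]
pick -3.141592653589793 250 [ 0.15  0.28  0.03  1.93 -0.01  0.93 -2.51]
place -3.141592653589793 100 [ 0.17  1.09 -1.28  1.55  1.07  1.32  2.06]
place -3.141592653589793 250 [ 0.16  0.87 -1.28  1.43  0.83  1.44  2.2 ]
```

Run:
```python
from h import *
np.set_printoptions(precision=2,suppress=True)
Rp=R(.455); y=Rp[:,1]
o=np.array([470,-139.6,0])
for i,(d,z) in enumerate(((-30,210),(35,210))):
    p=o+y*d; p[2]=z
    movep(p,Rp); c=camera("wrist"); cv2.imwrite(f"pics/wr{i}.png",c["image"]); np.savez(f"wr{i}.npz",**c)
    s=read_state();print(s["time"],s["eef_pos"],s["qpos"])
```

```text
2.3917 [ 456.76 -113.6   209.92] [ 0.63  0.36 -0.64  1.99  0.28  0.87  0.29]
2.8083 [ 485.18 -171.41  209.71] [ 0.69  0.43 -0.61  1.89  0.3   0.92  0.39]
```

View pics/wr0.png

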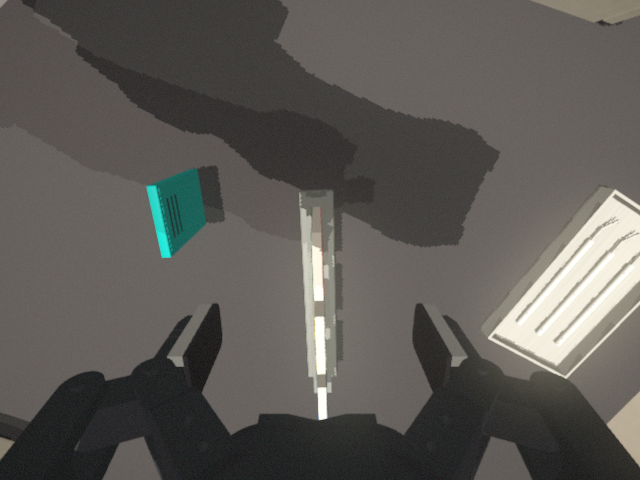

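View pics/wr1.png

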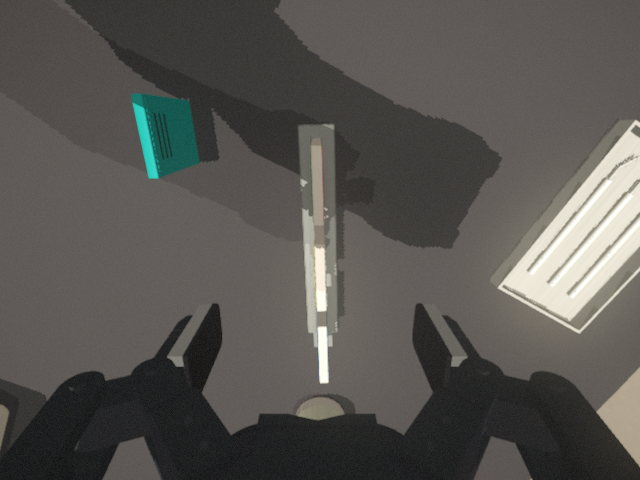

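The two wrist pictures show the rack running down the image, with the chosen tag uppermost in it: edge at (317,255) in view 0 and (317,190) in view 1. The turquoise decoy is well off to the left at (178,215).

Run:
```python
from h import *
a=np.load("wr0.npz");b=np.load("wr1.npz")
A=cv2.resize(a["image"][180:330,280:360],None,fx=4,fy=4,interpolation=cv2.INTER_CUBIC)
B=cv2.resize(b["image"][110:260,280:360],None,fx=4,fy=4,interpolation=cv2.INTER_CUBIC)
cv2.imwrite("pics/wrc.png",np.hstack([A,B]))
```

```text
(no output)
```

View pics/wrc.png

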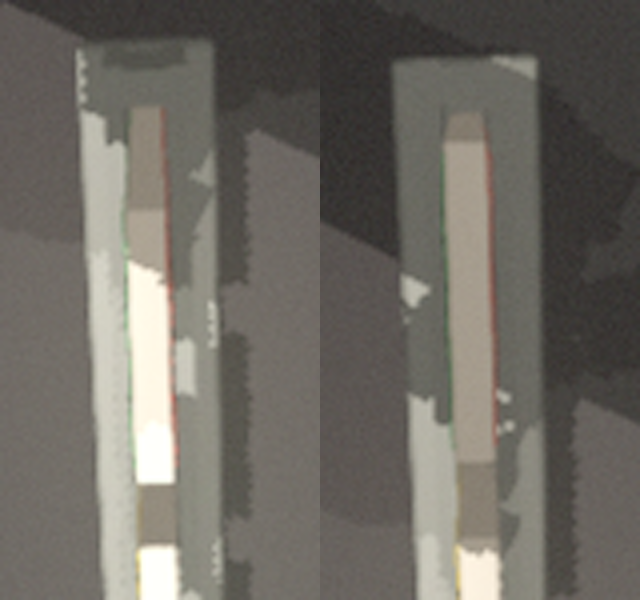

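Run:
```python
from h import *
a=dict(np.load("wr0.npz"));b=dict(np.load("wr1.npz"))
A=[(128,210),(166,210),(137,485),(177,485)];B=[(444,140),(488,140),(453,462),(496,462)]
def ray(c,u,v):
    o=c["cam_to_world"][:3,3];r=p2w(c,u,v,1.)-o;return o,r/np.linalg.norm(r)
P=[]
for p,q in zip(A,B):
    o1,r1=ray(a,280+p[0]/4-.4,180+p[1]/4-.4);o2,r2=ray(b,280+(q[0]-320)/4-.4,110+q[1]/4-.4)
    k=np.linalg.lstsq(np.c_[r1,-r2],o2-o1,rcond=None)[0]
    x1=o1+k[0]*r1;x2=o2+k[1]*r2;P.append((x1+x2)/2);print(P[-1].round(1),(x1-x2).round(1), onz(a,280+p[0]/4-.4,180+p[1]/4-.4,105)[:2].round(1),onz(b,280+(q[0]-320)/4-.4,110+q[1]/4-.4,105)[:2].round(1))
P=np.array(P);print(P.mean(0),np.linalg.norm(P[0]-P[1]))
d=P[:2].mean(0)-P[2:].mean(0);print(np.arctan2(-d[0],d[1]),np.linalg.norm(d))
```

```text
[ 452.5 -113.1  104. ] [ 0.4  0.2 -0. ] [ 452.5 -112.7] [ 452.3 -113.1]
[ 459.3 -109.8  104. ] [-0. -0. -0.] [ 459.1 -109.5] [ 459.3 -109.7]
[ 479.7 -165.5  105.8] [ 0.6  0.3 -0. ] [ 480.2 -165.8] [ 479.5 -165.9]
[ 487.1 -161.9  105.7] [0.6 0.3 0. ] [ 487.6 -162.1] [ 486.9 -162.3]
[ 469.63188948 -137.58130429  104.86402036] 7.557231883237121
0.48403620248058166 59.07822313786237
```

Run:
```python
from h import *
np.set_printoptions(precision=3,suppress=True)
Rp=R(.48)
movep([469.6,-137.6,150],Rp)
g=movel([469.6,-137.6,65],max_speed=120,guard=15);print("guard",g,read_state()["eef_pos"])
if not g:
    s0=read_state();clamp();wait(.2);s=read_state();print(s["finger_gap"],s["ft_force"]-s0["ft_force"],s["torque"],s["eef_pos"],s["time"])
    c=camera("wrist");cv2.imwrite("pics/grip.png",c["image"])
```

```text
guard False [ 470.076 -137.751   65.663]
7.1816438968669125 [-1.119  1.32   5.172] [0.059 0.046 0.047] [ 469.751 -137.6     65.128] 4.9417
```

View pics/grip.png

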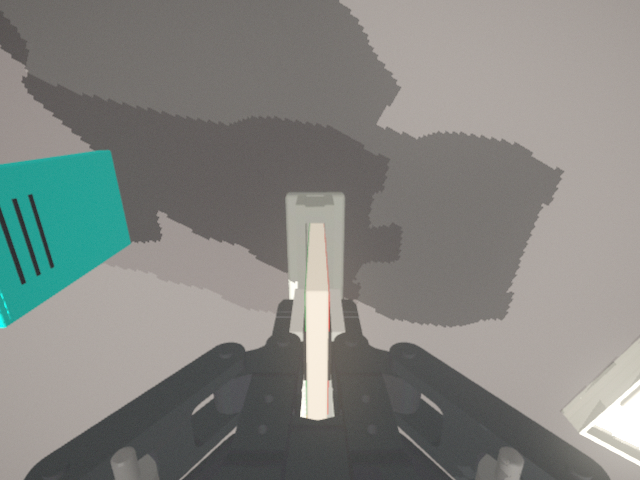

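Gripped, gap 7.2, with the tag's top edge centred between the pads at (317,320). I'll lift it, turn it and view the channel.

Run:
```python
from h import *
np.set_printoptions(precision=3,suppress=True)
movel([469.6,-137.6,130],max_speed=100);movel([469.6,-137.6,210],max_speed=200)
wait(.2);s=read_state();print(s["time"],s["finger_gap"],s["ft_force"])
Rq=R(.17+np.pi); ys=np.array([-np.sin(.17),np.cos(.17),0]);o=np.array([604,272.4,220.])
for i,d in enumerate((60,95)):
    p=o+ys*d;movep(p,Rq);wait(.2)
    c=camera("wrist"); cv2.imwrite(f"pics/ws{i}.png",c["image"]); np.savez(f"ws{i}.npz",**c)
    s=read_state();print(s["time"],s["eef_pos"],s["qpos"],s["finger_gap"])
```

```text
6.5417 7.331609818478702 [ 0.582  0.201 -0.833]
8.5583 [594.105 330.999 220.115] [ 0.049  0.918 -1.242  1.411  0.865  1.413  2.118] 7.144464984451626
9.075 [588.378 365.224 219.971] [-0.018  0.93  -1.231  1.373  0.869  1.426  2.087] 7.837897444494316
```

View pics/ws0.png

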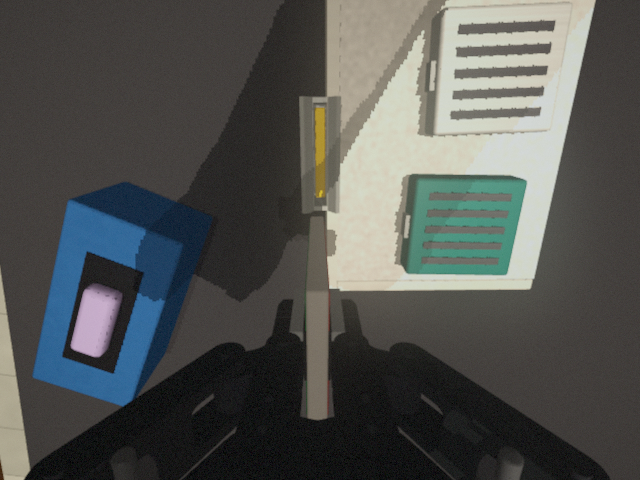

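View pics/ws1.png

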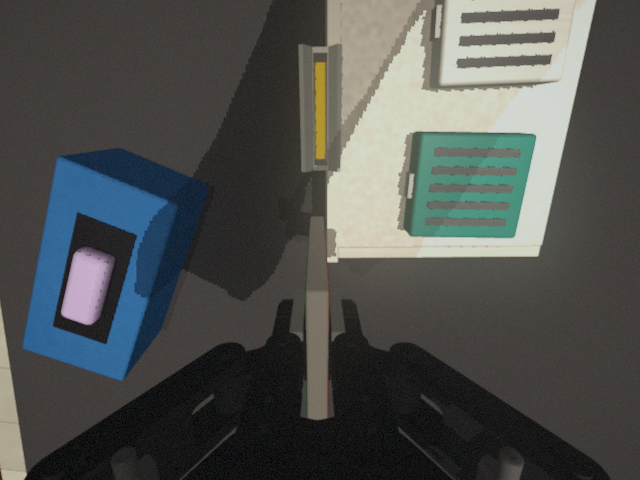

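The channel's yellow bar is at (320,150) in view 0 and (320,110) in view 1, in line with the tag. The tag's green face is on the left (room side).

Run:
```python
from h import *
a=np.load("ws0.npz");b=np.load("ws1.npz")
A=cv2.resize(a["image"][85:225,285:355],None,fx=4.2,fy=4.2,interpolation=cv2.INTER_CUBIC)
B=cv2.resize(b["image"][35:175,285:355],None,fx=4.2,fy=4.2,interpolation=cv2.INTER_CUBIC)
cv2.imwrite("pics/wsc.png",np.hstack([A,B]));print(A.shape)
```

```text
(588, 294, 3)
```

View pics/wsc.png

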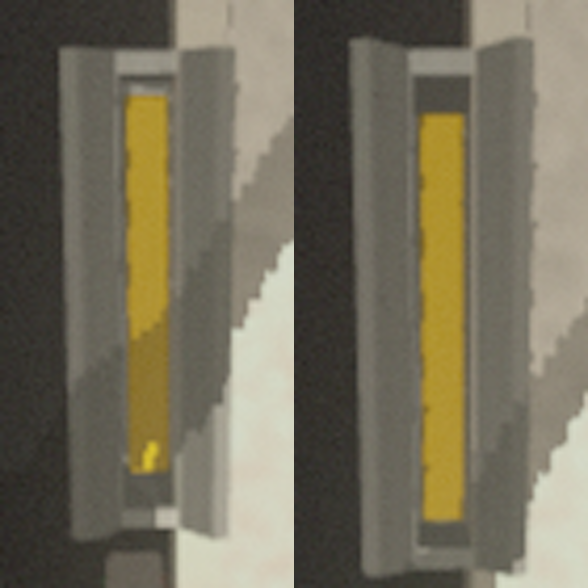

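Run:
```python
from h import *
a=dict(np.load("ws0.npz"));b=dict(np.load("ws1.npz"))
cv2.imwrite("pics/wst.png",cv2.resize(b["image"][205:425,290:350],None,fx=2.7,fy=2.7,interpolation=cv2.INTER_CUBIC))
cv2.imwrite("pics/wst.png",np.hstack([cv2.resize(b["image"][205:305,290:350],None,fx=5.5,fy=5.5,interpolation=cv2.INTER_CUBIC),cv2.resize(b["image"][325:425,290:350],None,fx=5.5,fy=5.5,interpolation=cv2.INTER_CUBIC)]))
def ray(c,u,v):
    o=c["cam_to_world"][:3,3];r=p2w(c,u,v,1.)-o;return o,r/np.linalg.norm(r)
def tri(A,B):
  P=[]
  for p,q in zip(A,B):
    ua,va,ub,vb=285+p[0]/4.2-.4,85+p[1]/4.2-.4,285+(q[0]-294)/4.2-.4,35+q[1]/4.2-.4
    o1,r1=ray(a,ua,va);o2,r2=ray(b,ub,vb)
    k=np.linalg.lstsq(np.c_[r1,-r2],o2-o1,rcond=None)[0]
    x1=o1+k[0]*r1;x2=o2+k[1]*r2;P.append((x1+x2)/2);print(P[-1].round(1),(x1-x2).round(1))
  P=np.array(P);m=P.mean(0);d=P[:2].mean(0)-P[2:].mean(0);yaw=np.arctan2(d[0],-d[1]);print(m,"w",np.linalg.norm(P[0]-P[1]),"yaw",yaw,"L",np.linalg.norm(d))
tri([(60,48),(235,48),(75,540),(228,537)],[(352,38),(530,38),(364,577),(524,573)])
tri([(127,95),(167,95),(130,472),(168,472)],[(421,114),(463,114),(425,520),(466,520)])
```

```text
[624.7 234.5  86.6] [0.2 0.  0. ]
[594.2 229.3  86.8] [-0.7 -0.1  0. ]
[608.2 325.1  83.6] [-0.5 -0.1 -0. ]
[577.9 319.   84.7] [-0.4 -0.1  0. ]
[601.270657   276.97036807  85.42577787] w 30.92971642302203 yaw 0.18011500837351235 L 91.67959178716556
[612.  239.3  52.9] [-0. -0. -0.]
[603.9 237.9  52.9] [ 0.  0. -0.]
[598.3 315.5  55.8] [0.2 0.  0. ]
[589.9 314.   56. ] [ 0.5  0.1 -0. ]
[601.02650857 276.67698442  54.41170665] w 8.1675647473328 yaw 0.17993656203087216 L 77.44538422378955
```

View pics/wst.png

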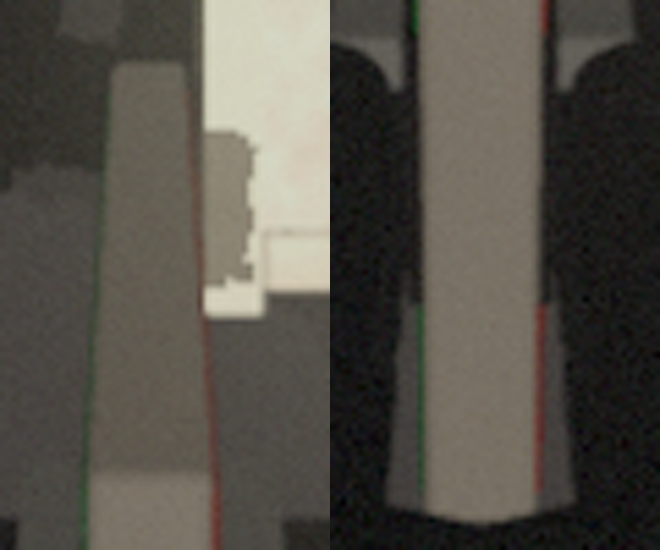

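Run:
```python
from h import *
b=dict(np.load("ws1.npz"))
tcp=np.array([588.378,365.224,219.971]);Rq=R(.17+np.pi)
for n,u,v,dz in (("bot near",290+147.5/5.5-.4,205+62/5.5-.4,-54.7),("top near",290+150/5.5-.4,205+472/5.5-.4,40.3),("top far",290+(482.5-330)/5.5-.4,325+480/5.5-.4,40.3)):
    print(n,(Rq.T@(onz(b,u,v,tcp[2]+dz)-tcp)).round(2))
for p in [(601.1,276.8,85)]: print((Rq.T@(np.array(p)-tcp)).round(2))
s=read_state();print(s["eef_pos"],s["tool_rot"])
```

```text
bot near [ -0.69 -28.71  54.7 ]
top near [ -0.53 -29.48 -40.3 ]
top far [ -0.35  23.32 -40.3 ]
[  2.42 -89.3  134.97]
[588.37791071 365.22364292 219.97094363] [[-9.85776871e-01 -1.68059313e-01  1.67401647e-04]
 [-1.68059363e-01  9.85776816e-01 -3.45371803e-04]
 [-1.06977715e-04 -3.68592949e-04 -9.99999926e-01]]
```

Run:
```python
from h import *
np.set_printoptions(precision=3,suppress=True)
Rq=R(.18+np.pi)
movep([600.8,275.4,170],Rq);movel([600.8,275.4,149],max_speed=60);wait(.2)
s=read_state();print(s["time"],s["eef_pos"],s["ft_force"],s["torque"])
c=camera("scene");crop(c,410,110,510,260,4,"hs.png");np.savez("hs.npz",**c)
w=camera("wrist");crop(w,270,180,370,330,4,"hw.png")
cv2.imwrite("pics/hov.png",np.hstack([cv2.imread("pics/hs.png"),cv2.imread("pics/hw.png")]))
```

```text
10.275 [600.883 275.527 149.28 ] [-0.143 -0.272 -0.971] [-0.026 -0.003  0.011]
```

View pics/hov.png

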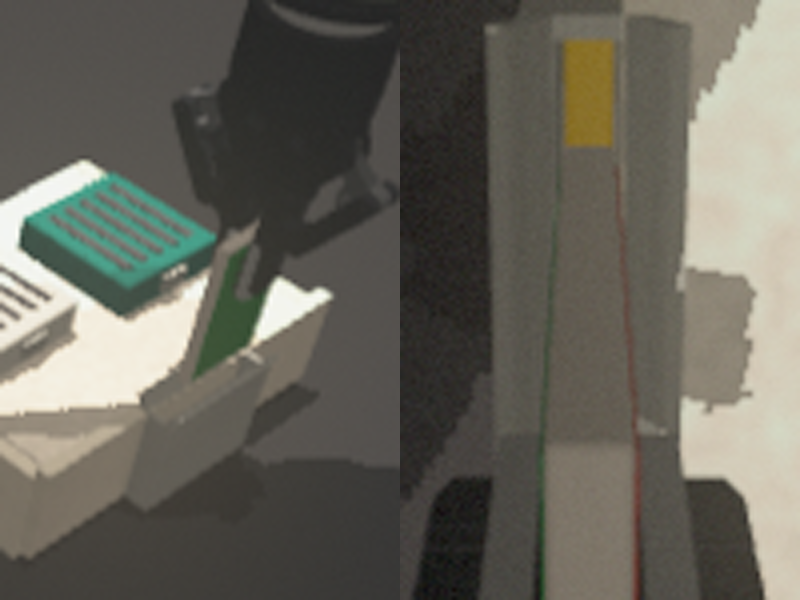

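The wrist view shows the tag's lower end (587,150) centred over the yellow bar (589,95) and the mouth (588,30). Green faces the room. I'll descend with a guard.

Run:
```python
from h import *
np.set_printoptions(precision=2,suppress=True)
f0=read_state()["ft_force"]
for z in (135,125,118,113):
    g=movel([600.8,275.4,z],max_speed=40,guard=8)
    s=read_state();print(z,g,s["time"],s["eef_pos"],s["ft_force"]-f0,s["torque"],s["finger_gap"])
    if g: break
```

```text
135 False 10.875 [600.71 275.42 134.8 ] [0.77 0.15 0.08] [0.01 0.01 0.02] 7.177364763840285
125 False 11.275 [600.7  275.38 124.76] [1.07 1.13 0.56] [-0.05  0.02 -0.02] 7.146155406412952
118 False 11.6 [600.7  275.31 117.71] [-0.41  0.12  0.27] [ 0.01 -0.   -0.01] 7.467102601189157
113 False 11.875 [600.72 275.31 112.73] [0.85 1.14 0.58] [ 0.    0.02 -0.  ] 7.266286790163387
```

Free inside the channel (no side force), with the tag bottom at about 58. Next I'll feel for the bar in small steps.

Run:
```python
from h import *
np.set_printoptions(precision=2,suppress=True)
f0=np.array([-.14,-.27,-.97])
for z in np.arange(111.5,95,-1.5):
    g=movel([600.8,275.4,z],max_speed=15,guard=12);wait(.1)
    s=read_state();f=s["ft_force"]-f0;print(z,g,round(s["time"],2),s["eef_pos"],f,s["torque"])
    if g or f[2]>14: break
```

```text
111.5 False 12.22 [600.84 275.45 111.59] [-0.02  0.61 -0.02] [-0.03 -0.01  0.02]
110.0 False 12.57 [600.9 275.5 110.2] [0.32 0.5  3.37] [ 0.01 -0.09  0.01]
108.5 False 12.93 [600.87 275.47 108.59] [1.27 0.82 5.49] [ 0.16 -0.18  0.02]
107.0 False 13.28 [600.86 275.49 107.09] [0.69 0.96 5.02] [ 0.21 -0.22  0.06]
105.5 False 13.62 [600.86 275.48 105.62] [ 0.25 -0.07  6.6 ] [ 0.16 -0.2  -0.  ]
104.0 False 13.97 [600.88 275.47 104.17] [0.23 0.72 6.91] [ 0.11 -0.14 -0.04]
102.5 False 14.32 [600.85 275.5  102.71] [ 1.65 -0.03  8.41] [ 0.05 -0.11 -0.01]
101.0 False 14.68 [600.87 275.54 101.3 ] [-0.03 -0.63  9.14] [ 0.03 -0.09  0.06]
99.5 False 15.03 [600.95 275.57 100.15] [ 0.67 -0.7  12.56] [-0.19  0.07  0.03]
98.0 False 15.38 [601.17 275.83 100.  ] [-3.92 -4.99 30.49] [-1.14  1.06  0.06]
```

Bar contact came at about 110, the spring ramped from 3 to 9 N, and it hit the hard stop at about 100. I'll ease back slightly and check.

Run:
```python
from h import *
np.set_printoptions(precision=2,suppress=True)
movel([600.8,275.4,99.0],max_speed=15);wait(.5)
for i in range(2):
    s=read_state();print(round(s["time"],2),s["eef_pos"],s["ft_force"],s["torque"],s["finger_gap"]);wait(.4)
c=camera("scene");crop(c,410,110,510,260,4,"fs.png")
w=camera("wrist");crop(w,270,180,370,330,4,"fw.png")
cv2.imwrite("pics/fin.png",np.hstack([cv2.imread("pics/fs.png"),cv2.imread("pics/fw.png")]))
```

```text
16.12 [601.04 275.65 100.09] [-1.89 -0.75 17.62] [-0.49  0.45  0.05] 7.346855071685178
16.52 [601.04 275.66 100.11] [-1.99 -2.05 17.47] [-0.56  0.43  0.06] 7.576581347751548
```

View pics/fin.png

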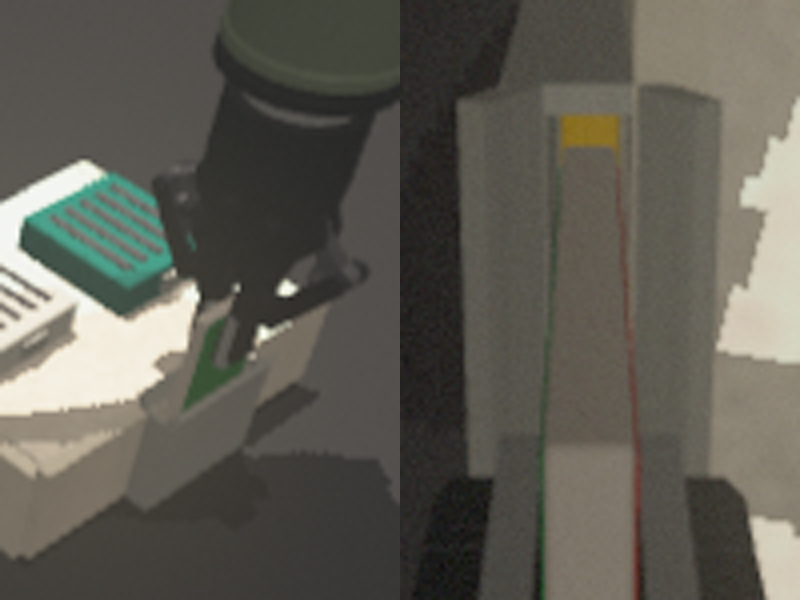

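The tag stands upright in the channel, green to the room. Its top edge is at the same pixels as before the push (588,445), so it has not slipped in the fingers.

```bash
python3 -c "
from workcell import *
finish_job();s=read_state();print(s['time'],s['ft_force'],s['eef_pos'])"
```

```text
the job is handed in; nothing more can be done
the job is handed in; nothing more can be done
```

The red-and-green tag is in the channel behind the steel lip, green face to the room. I handed the job in with the gripper still holding it and pressing it down; `finish_job()` gives no verdict.

- **Push:** after about 58 mm of free descent with no side force, the bar made contact at a tool height of about 110 mm. The spring force then rose from 3 to 9 N and the bar met its hard stop at about 100 mm, so it travelled roughly 10 mm. The push peaked at about 30 N before I eased it back.
- **Hold:** the last reading before hand-in was about 17.5 N of downward push, steady, at 16.5 s of the 48 s limit. The tag had not slipped in the fingers.
- **Position:** the last pictures show the tag upright, in line and centred in the channel. I saw no sign that anything else moved, though I did not measure the other tags, the jar, the bottle or the tray again.
- **Disagreement:** the top and scene cameras put the channel's middle 1–4 mm in x and about 4 mm in y away from the wrist camera's estimate. I used the wrist camera, and the force-free entry bore it out across the channel.

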